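# Check weight on the bench scale, then hold the bearing tray ready over it

### The arm

A 7-joint arm with a two-finger parallel gripper is mounted at the origin on the work surface. World frame = base frame: x ahead of the robot, y to its left, z up, the work surface at z = 0. Lengths are in mm, angles in degrees, forces in N, time in s.
With the tool pointing down it reaches from about 400 to 875 mm from the base axis. Payload 4.4 kg.
Tool frame: the origin (TCP) lies midway between the tips of the shut fingers; the grasp point (between the pads) lies 19 mm behind it (r.tcp_to_grasp is the distance from the TCP to the grasp point, in mm); z points along the fingers, y is the direction in which the jaws open and shut (so a half turn about z gives the same grasp; the last joint's range is limited). The gripper opens to 85 mm and grips with 20 to 120 N. Pads are 22 mm wide; open, the fingers measure 114 mm over their backs; the gripper's body (76 mm by 85 mm) begins 54 mm behind the grasp point. The pads swing forward as they close: fully open they stand 13 mm farther back than shut.
Start: joints at [66.532, 36.005, 2.206, 86.941, -1.547, 57.084, -1.146], TCP at [219.122, -611.967, 231.313] pointing down, gripper open.
Joint ranges: [-175.42, 175.42], [-21.48, 121.26], [-71.46, 75.88], [10.55, 141.38], [-63.04, 243.04], [13.31, 113.54], [-168.57, 168.57]. Speed limits (degrees/s): [147.25, 147.25, 180, 180, 180, 180, 180].

### API

Orientations are given as [roll, pitch, yaw] about the fixed x, y, z axes, in that order (R = Rz(yaw) Ry(pitch) Rx(roll)).
In Python, from station import r gives the robot as it stands. The module is installed in compiled form; this text tells all that it offers.
- The arm moves only by the tool apply_moves, never from a script. Its argument "steps" is a list of rows, each an object with "hand": the opening, from 0 (shut) to 1 (fully open); "offset": the shift along the tool's x, y, z in mm, a list of three; "angular": the turn, a rotation vector about the tool's x, y, z in rad, a list of three. A call has 1 to 12 rows; each row shifts and turns the commanded pose from where the row before left it, along the tool's axes as they then stand; what a row does not reach is not made up. A row lasts 1/12 s, in which the tool goes at most 41.7 mm and 7.16 degrees, less where a joint would pass 70% of its speed; a pose out of reach is approached as far as the arm can. A call with a gripper value outside its range is refused whole. The fingers move at their own pace and stop on an object; "squeeze" is the grip in N (left out, the last holds). Time passes only in rows, so rows that do not move let the fingers close. It gives the time, the measured TCP pose, the force and the opening at its end, in the units of the state.
- r.sense(): the state, without advancing time (a new reading comes with each control period).
- r.camera(name): name is "side" or "top"; returns (picture, depth): 400x640x3 uint8, blue, green, red; 400x640 float32, mm along the optical axis (not along the pixel's ray), 0 where there is no reading.
- r.camera_model(name): a dict with "fx", "fy", "cx", "cy" (pixels), "k1" (the pictures are not rectified: a ray, as slopes to the right and down, at radius r is drawn at 1 + k1 r^2 times it, then the intrinsics apply), "position" and "attitude" of the camera in the world. Camera axes: x right, y up, looking along -z (the intrinsics and any distortion apply to the point x, -y, -z); pixel columns grow to the right and rows downward; lengths in mm; the calibration is good to about 2 mm. A picture is of the moment at which its call begins. camera_model takes no time and is no camera call.
- r.sign_off(): hands the job in, once; it reports no verdict.
The state is a dict: "time": time; "q": joint angles; "dq": joint speeds; "tau": joint torques, N m; "tcp_pos": TCP position; "ee_rot": TCP orientation; "ft_force": force on the tool from outside, world axes, zero at the start; "ft_torque": the same for the moment, N m; "grip_width": opening from 0.0 (shut) to 1.0 (fully open).
Only numpy, scipy, OpenCV 4.12 (cv2) and the standard library are available. Lean on these libraries where they do the work, as an engineer would, in place of code of your own. Each camera call takes 0.05 s, during which the arm holds its last target.

### The job

Prove the bench scale by gently standing the larger of the two check weights upright in the middle of its pan and letting go of it. Then pick up the bearing tray by its grip bar, keep it level so that the loose ball and the bearing ring stay in their pockets, and hold it still and level over the middle of the pan, a few centimetres clear above the check weight, ready to be swapped with it. Finish while still holding the tray there, and leave the small weight and the other things on the bench alone.

Things in the scene. Friction and masses are not known exactly. Their poses are not given: they have to be found in the camera images.
- pan (a joint): sprung pan of the scale: how far it has sunk, in m. 0 unloaded, grows downwards, stop at 0.018; spring about 610 N/m, damped, so the large weight alone sinks it about 0.008. Pan is a plain steel disc, 130 mm across, 5 mm thick.
- pan_top (a point): centre of the pan's flat upper face, z up; 76 mm above the bench when unloaded, moves down with the pan. A thin dark ring 60 mm across is engraved around it. Under the pan is the scale's grey housing, 180 x 170 mm and 50 mm high, centred below the pan, fixed to the bench.
- weight_large_mid (a point): the larger check weight, steel, loose, upright: cylinder 40 mm in diameter up to 46 mm, then a neck and a knob 27 mm in diameter at the top, 66 mm high in all, about 500 g. Point on its axis half-way up (33 mm above its underside), z up.
- weight_small_mid (a point): the smaller check weight, same shape, 28 mm in diameter, 46 mm high, about 200 g; not wanted, leave it. Point on its axis half-way up (23 mm above its underside). Either weight may stand nearer the robot.
- tray_grip (a point): bearing tray, aluminium, loose on the bench: plate 150 mm (its x) by 80 mm (its y), 4 mm thick, with an upright grip bar at its middle, 30 mm long in x, 16 mm thick in y, top 55 mm above the underside; grip it across y. This point is in the bar on the tray's centre line, 35 mm above the tray's underside; z up when level. Tray 220 g, about 310 g loaded; it balances within 5 mm of the bar's middle.
- pocket_a (a point): middle of the floor of the round pocket at the tray's +x end, 46 mm from the tray's middle, 4 mm above its underside: 44 mm inner diameter, rim 4 mm high and 3 mm thick. Axes as the tray's.
- pocket_b (a point): the same for the pocket at the tray's -x end.
- ball_center (a point): centre of the loose steel ball, 24 mm in diameter, 57 g, that can roll in one of the two pockets (either one); it is thrown out by jerks or by tipping the tray some 45 degrees.
- race: loose steel bearing ring lying in the other pocket, 32 mm outside, 20 mm inside, 10 mm high, 35 g. Origin: centre of its underside.
- tube_joint: bystander: T-shaped aluminium tube joint lying on the bench, 110 mm long, 36 mm high. Origin on the bench under its middle.
- tape: bystander: cardboard-brown ring of tape, 90 mm across, 24 mm high. Origin: centre of its underside.
- spray: bystander: grey can, 64 mm across, 170 mm high. Origin: centre of its underside.
- mug: bystander: white mug, 80 mm across, 92 mm high. Origin: centre of its underside.
- wrench: bystander: steel wrench lying on the bench. Origin under its middle.
- brush: bystander: brush lying on the bench. Origin under its middle.
Mind the look-alikes: they are no part of the job. What is shaped like the part that bears weight_large_mid but orange is not meant. What is shaped like the part that bears tray_grip but red is not meant.

How it is judged:
By the outcome, as a careful person would: the job done as asked, in the order asked, and still so for the second after the job is handed in, while the arm keeps its last pose, push and grip.
It also fails if it takes over 72 s, if anything falls off the work surface, if the arm or the gripper's body presses on something with over 40 N, if the wrist force passes 120 N, or if a joint passes its speed limit or range.

## Working session

There is one attempt and no reset: what is moved stays moved. The work goes in short steps, Python scripts to look and compute and a tool call to move; the robot and the scene stay as the last step left them, time stands still between calls to the robot, and variables do not carry over. Pictures are saved under pics/ and viewed, and the job is handed in when it is done.

Besides the shell and the picture viewer there is one more tool, called as name([rows], argument=value, ...), one row to a line, values as JSON. apply_moves: Moves the arm, as the interface text tells. Its arguments: {"type":"object","properties":{"steps":{"type":"array","items":{"type":"object","properties":{"hand":{"type":"number"},"offset":{"type":"array","items":{"type":"number"}},"angular":{"type":"array","items":{"type":"number"}}}}},"squeeze":{"type":"number"}},"required":["steps"]}

```bash
mkdir -p pics; ls
cat > h.py <<'E'
import numpy as np, cv2
from station import r
def snap(n,tag):
    im,d=r.camera(n); cv2.imwrite(f'pics/{tag}.png',im); np.save(f'pics/{tag}.npy',d); return im,d
E
python3 - <<'E'
from h import *
print(r.sense()); print(r.tcp_to_grasp)
for n in('top','side'):
    print(r.camera_model(n)); snap(n,n+'0')
E
```

```text
pics
{'time': 0.0, 'q': array([66.53165438, 36.05824535,  2.20252909, 86.99663743, -1.54724063,
       57.08158452, -1.14693876]), 'dq': array([ 0.01219274,  0.04659056, -0.04809915, -0.00795354,  0.04643444,
        0.03664438, -0.05756722]), 'tau': array([ 3.80675292e-04, -5.63395035e+01,  1.22618169e+00, -1.93442702e+01,
        1.09597453e-02,  1.06152578e-02,  6.23443697e-06]), 'tcp_pos': array([ 218.91450207, -611.3713539 ,  230.3930785 ]), 'ee_rot': array([-1.79893215e+02,  1.14620280e-03,  1.96971364e+01]), 'ft_force': array([ 0.50387045, -0.0647266 ,  0.31639866]), 'ft_torque': array([ 0.04014665, -0.0039957 , -0.02797226]), 'grip_width': 1.0018979587513155}
18.700000000000003
{'fx': 408.11048763061245, 'fy': 408.11048763061245, 'cx': 323.3809080874324, 'cy': 202.22303893713354, 'k1': -0.037081561888929915, 'position': array([ 411.02214785, -126.49191949, 1109.34055695]), 'attitude': array([  8.51639377,   0.47702668, -88.71227603])}
{'fx': 407.034871707625, 'fy': 407.034871707625, 'cx': 321.44129166198286, 'cy': 198.90398500349175, 'k1': -0.03390794889284167, 'position': array([ 471.35407406, -760.46320394,  801.67939762]), 'attitude': array([41.57950304,  0.75145147, -8.09424128])}
```

View pics/top0.png

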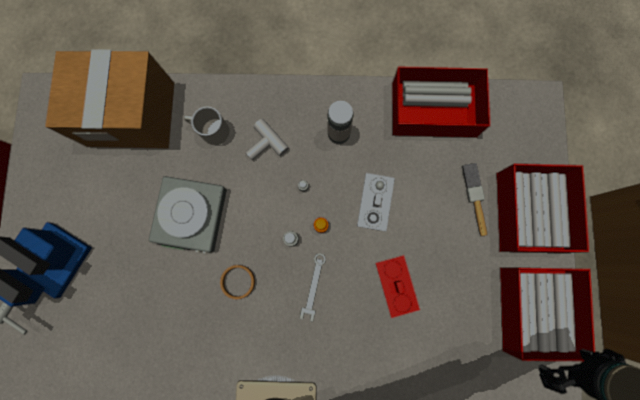

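View pics/side0.png

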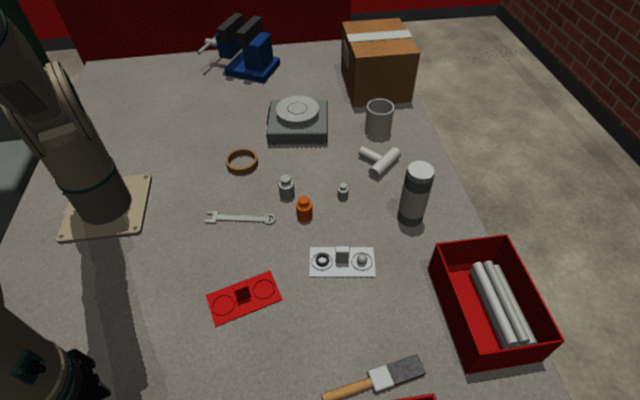

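The top view shows the large weight at (290,239), the small one at (303,186), the orange decoy at (321,225), the tray at (376,201), the red decoy tray at (397,286) and the pan at (183,212). Next I'll measure them.

```bash
cat >> h.py <<'E'
from scipy.spatial.transform import Rotation as Ro
def cam(n):
    m=r.camera_model(n); R=Ro.from_euler('xyz',m['attitude'],degrees=True).as_matrix(); return m,R
def rays(n,uv):
    m,R=cam(n); uv=np.atleast_2d(np.array(uv,float))
    K=np.array([[m['fx'],0,m['cx']],[0,m['fy'],m['cy']],[0,0,1]])
    p=cv2.undistortPoints(uv[:,None],K,np.array([m['k1'],0,0,0,0.]))[:,0]
    # opencv k1 convention: drawn = p*(1+k1 r^2)
    d=np.c_[p[:,0],-p[:,1],-np.ones(len(p))]@R.T
    return m['position'],d
def onplane(n,uv,z):
    o,d=rays(n,uv); return o+d*((z-o[2])/d[:,2])[:,None]
def cloud(n,dep):
    v,u=np.mgrid[:400,:640]; o,d=rays(n,np.c_[u.ravel(),v.ravel()])
    return (o+d*dep.ravel()[:,None]).reshape(400,640,3)
def project(n,P):
    m,R=cam(n); q=(np.atleast_2d(P)-m['position'])@R; x=q[:,0]/-q[:,2]; y=-q[:,1]/-q[:,2]; f=1+m['k1']*(x*x+y*y)
    return np.c_[m['fx']*x*f+m['cx'],m['fy']*y*f+m['cy']]
E
python3 - <<'E'
from h import *
for n in('top','side'):
    im=cv2.imread(f'pics/{n}0.png'); d=np.load(f'pics/{n}0.npy'); C=cloud(n,d)
    boxes={'top':{'pan':(150,170,230,255),'lw':(275,225,305,252),'sw':(293,175,314,196),'tray':(350,168,402,236)},
     'side':{'pan':(262,90,332,146),'lw':(272,170,300,206),'sw':(334,178,352,202),'tray':(302,240,382,284)}}[n]
    for k,(a,b,c,e) in boxes.items():
        P=C[b:e,a:c].reshape(-1,3); P=P[np.isfinite(P).all(1)]
        h=np.histogram(P[:,2],bins=np.arange(-10,120,5)); print(n,k,[(int(x),int(y)) for x,y in zip(h[1],h[0]) if y])
        zc={'pan':(70,84),'lw':(55,75),'sw':(36,56),'tray':(44,64)}[k]
        Q=P[(P[:,2]>zc[0])&(P[:,2]<zc[1])]; print('   band',len(Q),Q.mean(0).round(1) if len(Q) else'',Q.min(0).round(),Q.max(0).round())
        s=4 if k in('pan','tray') else 8
        cv2.imwrite(f'pics/{n}_{k}.png',cv2.resize(im[b:e,a:c],None,fx=s,fy=s,interpolation=cv2.INTER_CUBIC))
    t=[cv2.resize(cv2.imread(f'pics/{n}_{k}.png'),(300,300)) for k in boxes]
    cv2.imwrite(f'pics/{n}_all.png',np.vstack([np.hstack(t[:2]),np.hstack(t[2:])]))
E
```

```text
top pan [(-10, 104), (-5, 1581), (0, 576), (5, 6), (10, 25), (15, 29), (20, 43), (25, 42), (30, 41), (35, 75), (40, 221), (45, 1616), (50, 466), (65, 17), (70, 1101), (75, 819), (80, 7)]
   band 1927 [531.7 249.1  74.7] [468. 185.  70.] [596. 314.  81.]
top lw [(-10, 16), (-5, 406), (0, 183), (5, 1), (10, 2), (15, 4), (20, 3), (25, 3), (30, 4), (35, 1), (40, 33), (45, 60), (50, 4), (55, 2), (60, 42), (65, 43)]
   band 87 [473.3 -29.3  64.8] [460. -41.  60.] [486. -18.  69.]
top sw [(-10, 10), (-5, 226), (0, 108), (5, 3), (10, 4), (15, 4), (20, 4), (25, 8), (30, 29), (35, 4), (40, 19), (45, 22)]
   band 43 [617.7 -56.8  44.6] [609. -67.  37.] [627. -48.  49.]
top tray [(-10, 43), (-5, 1247), (0, 1652), (5, 362), (10, 57), (15, 26), (20, 34), (25, 19), (30, 4), (35, 3), (40, 5), (45, 5), (50, 48), (55, 20)]
   band 75 [ 579.9 -256.3   53.5] [ 565. -265.   44.] [ 596. -247.   58.]
side pan [(-10, 44), (-5, 930), (0, 257), (5, 17), (10, 59), (15, 76), (20, 88), (25, 81), (30, 76), (35, 106), (40, 125), (45, 858), (50, 269), (65, 3), (70, 647), (75, 267)]
   band 914 [531.1 246.9  74.2] [468. 183.  70.] [596. 320.  80.]
side lw [(-5, 261), (0, 391), (5, 19), (10, 17), (15, 22), (20, 16), (25, 20), (30, 21), (35, 18), (40, 27), (45, 83), (50, 13), (55, 3), (60, 31), (65, 61)]
   band 95 [475.7 -37.9  65. ] [ 459. -115.   58.] [501. -13.  69.]
side sw [(-5, 150), (0, 131), (5, 13), (10, 12), (15, 14), (20, 14), (25, 16), (30, 35), (35, 9), (40, 15), (45, 21), (50, 1)]
   band 41 [616.6 -56.3  44.7] [609. -65.  36.] [626. -45.  50.]
side tray [(-5, 823), (0, 1780), (5, 497), (10, 109), (15, 46), (20, 50), (25, 42), (30, 12), (35, 20), (40, 13), (45, 15), (50, 63), (55, 30)]
   band 111 [ 579.2 -257.2   53. ] [ 565. -264.   45.] [ 594. -246.   58.]
```

View pics/top_all.png

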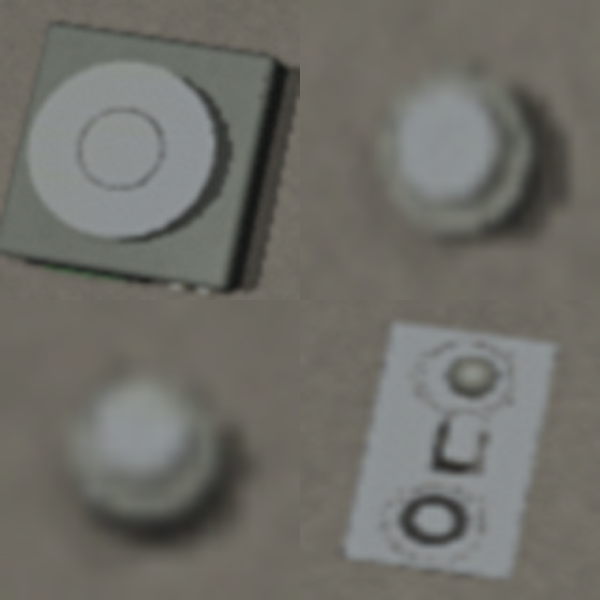

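View pics/side_all.png

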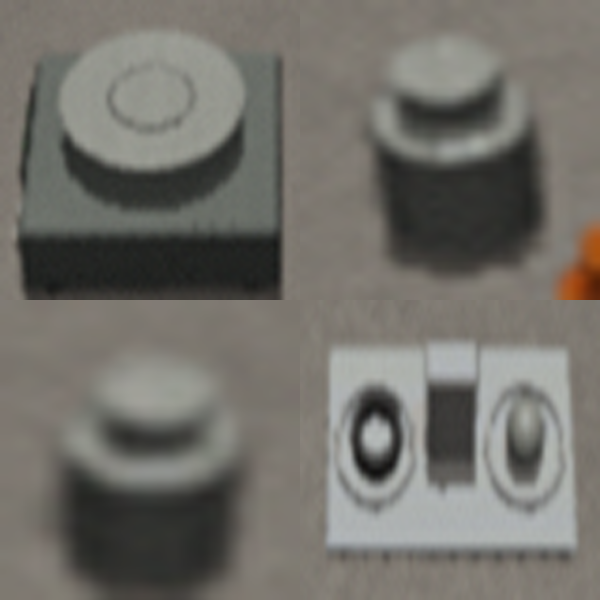

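Run:
```python
from h import *
im=cv2.imread('pics/top0.png'); C=cloud('top',np.load('pics/top0.npy'))
g=im.min(2)
def comp(m,box):
    a,b,c,e=box; M=np.zeros_like(m); M[b:e,a:c]=m[b:e,a:c]
    cs,_=cv2.findContours(M.astype(np.uint8),cv2.RETR_EXTERNAL,cv2.CHAIN_APPROX_NONE); return max(cs,key=cv2.contourArea)[:,0].astype(float)
# tray plate
hull=comp(cv2.morphologyEx((g>135).astype(np.uint8),cv2.MORPH_CLOSE,np.ones((5,5)))>0,(345,165,405,240))
P=onplane('top',hull,4)[:,:2]; (c,wh,a)=cv2.minAreaRect(P.astype(np.float32)); print('tray rect',c,wh,a)
for n in('top','side'):
    im2=cv2.imread(f'pics/{n}0.png'); C2=cloud(n,np.load(f'pics/{n}0.npy'))
    for k,lo,hi,ce,rad in(('bar',47,62,(580,-256),30),('pan',70,82,(531,248),75),('lw',57,72,(474,-29),22),('sw',38,52,(617,-57),20)):
        m=(C2[...,2]>lo)&(C2[...,2]<hi)&(np.hypot(C2[...,0]-ce[0],C2[...,1]-ce[1])<rad)
        cs,_=cv2.findContours(m.astype(np.uint8),cv2.RETR_EXTERNAL,cv2.CHAIN_APPROX_NONE)
        h=max(cs,key=cv2.contourArea)[:,0].astype(float); z=dict(bar=55,pan=76,lw=66,sw=46)[k]
        Q=onplane(n,h,z)[:,:2].astype(np.float32)
        print(n,k,cv2.minAreaRect(Q),cv2.minEnclosingCircle(Q))
    # around LW, obstacle check: heights list
# engraved ring
b=cv2.GaussianBlur(im.min(2),(0,0),1).astype(int)
m=(C[...,2]>70)&(np.hypot(C[...,0]-531,C[...,1]-248)<42)&(np.hypot(C[...,0]-531,C[...,1]-248)>18)
loc=cv2.medianBlur(im.min(2),9).astype(int); mm=m&(im.min(2).astype(int)<loc-12)
v,u=np.nonzero(mm); print(len(u)); Q=onplane('top',np.c_[u,v],76)[:,:2]
print(cv2.fitEllipse(Q.astype(np.float32)))
```

```text
tray rect (582.196533203125, -256.7757873535156) (76.79222106933594, 145.02285766601562) 81.15153503417969
top bar ((580.3516235351562, -256.23663330078125), (16.365312576293945, 30.04986000061035), 78.95685577392578) ((580.2548828125, -256.7325439453125), 16.047950744628906)
top pan ((531.63330078125, 249.40185546875), (126.91863250732422, 127.62971496582031), 1.1466172933578491) ((532.1139526367188, 249.05458068847656), 64.93740844726562)
top lw ((472.82708740234375, -29.81735610961914), (25.5666446685791, 23.0439453125), 1.873365879058838) ((472.972412109375, -29.174182891845703), 13.312195777893066)
top sw ((617.7020874023438, -56.22446823120117), (16.281726837158203, 15.94071102142334), 1.6779224872589111) ((617.6906127929688, -57.073204040527344), 9.255483627319336)
side bar ((579.7993774414062, -258.064208984375), (18.635690689086914, 28.776283264160156), 81.35706329345703) ((578.8856201171875, -257.92645263671875), 16.373300552368164)
side pan ((530.759521484375, 245.84906005859375), (129.28228759765625, 126.84459686279297), 80.8671646118164) ((530.8671875, 245.83193969726562), 66.52741241455078)
side lw ((472.130126953125, -30.185606002807617), (32.32563781738281, 25.435056686401367), 84.85517120361328) ((472.29083251953125, -30.177021026611328), 16.381877899169922)
side sw ((617.1661987304688, -56.56135559082031), (21.254159927368164, 15.368536949157715), 80.16900634765625) ((615.6210327148438, -56.548439025878906), 10.989630699157715)
110
((533.2305297851562, 249.14697265625), (58.04789352416992, 58.33700180053711), 161.44415283203125)
```

apply_moves([
  {"hand": 1,"offset": [9,-10,0]},
  {"hand": 1,"offset": [18,-19,0]},
  {"hand": 1,"offset": [18,-19,0]},
  {"hand": 1,"offset": [18,-19,0]},
  {"hand": 1,"offset": [18,-19,0]},
  {"hand": 1,"offset": [18,-19,0]},
  {"hand": 1,"offset": [18,-19,0]},
  {"hand": 1,"offset": [18,-19,0]},
  {"hand": 1,"offset": [18,-19,0]},
  {"hand": 1,"offset": [18,-19,0]},
  {"hand": 1,"offset": [18,-19,0]},
  {"hand": 1,"offset": [18,-19,0]},
], squeeze=40)

```text
$.steps[0]: bad value
```

```bash
cat >> h.py <<'E'
def goto(p,yaw=None):
    s=r.sense(); R=Ro.from_euler('xyz',s['ee_rot'],degrees=True).as_matrix()
    out=R.T@(np.array(p)-s['tcp_pos']); print('t',s['time'],'tcp',s['tcp_pos'].round(1),'rot',s['ee_rot'].round(2),'F',s['ft_force'].round(2),'q',s['q'].round(0),'w',round(s['grip_width'],3))
    print('tool offset',out.round(1))
    if yaw is not None:
        T=Ro.from_euler('xyz',[180,0,yaw],degrees=True).as_matrix(); print('rotvec',Ro.from_matrix(R.T@T).as_rotvec().round(3))
E
python3 - <<'E'
from h import *
goto([472.8,-29.6,150],-9)
C=cloud('top',np.load('pics/top0.npy'))
# tall things near
for name,m in(('box',(C[...,2]>95)&(C[...,1]>200)),('>95 mid',(C[...,2]>95)&(C[...,1]<200)&(C[...,1]>-300)&(C[...,0]>300)),('10-70 near lw',(C[...,2]>12)&(np.hypot(C[...,0]-473,C[...,1]+30)<110)&(np.hypot(C[...,0]-473,C[...,1]+30)>28))):
    P=C[m]; print(name,len(P),P.min(0).round(),P.max(0).round())
E
```

```text
t 0.1 tcp [ 218.9 -611.4  230.4] rot [-179.9    0.    19.7] F [-0.21  0.31 -0.22] q [67. 36.  2. 87. -2. 57. -1.] w 1.0
tool offset [ 435.1 -462.1   81.2]
rotvec [-0.002  0.001  0.501]
box 12092 [261. 232.  95.] [926. 686. 186.]
>95 mid 1715 [ 411. -183.   95.] [ 802. -119. 1109.]
10-70 near lw 189 [ 491. -128.   17.] [531. -88.  69.]
```

apply_moves([
  {"hand": 1,"offset": [9,-10,0],"angular": [0,0,0]},
  {"hand": 1,"offset": [18,-19,0],"angular": [0,0,0]},
  {"hand": 1,"offset": [18,-19,0],"angular": [0,0,0]},
  {"hand": 1,"offset": [18,-19,0],"angular": [0,0,0]},
  {"hand": 1,"offset": [18,-19,0],"angular": [0,0,0]},
  {"hand": 1,"offset": [18,-19,0],"angular": [0,0,0]},
  {"hand": 1,"offset": [18,-19,0],"angular": [0,0,0]},
  {"hand": 1,"offset": [18,-19,0],"angular": [0,0,0]},
  {"hand": 1,"offset": [18,-19,0],"angular": [0,0,0]},
  {"hand": 1,"offset": [18,-19,0],"angular": [0,0,0]},
  {"hand": 1,"offset": [18,-19,0],"angular": [0,0,0]},
  {"hand": 1,"offset": [18,-19,0],"angular": [0,0,0]},
], squeeze=40)

```text
time: 1.1
tcp_pos: [340.4, -334.7, 231.1]
ee_rot: [-180.0, 0.0, 19.7]
ft_force: [0.0, -0.5, 0.8]
grip_width: 1.0
```

```bash
python3 -c "
from h import *
goto([472.8,-29.6,150],-9)"
```

```text
t 1.1 tcp [ 340.4 -334.7  231.1] rot [-1.7998e+02  1.0000e-02  1.9690e+01] F [ 0.   -0.47  0.76] q [ 40.  22.   1. 114.  -1.  44. -28.] w 1.0
tool offset [ 227.5 -242.6   81.2]
rotvec [-0.     0.     0.501]
```

apply_moves([
  {"hand": 1,"offset": [19,-20,0],"angular": [0,0,0]},
  {"hand": 1,"offset": [20,-22,0],"angular": [0,0,0]},
  {"hand": 1,"offset": [20,-22,0],"angular": [0,0,0]},
  {"hand": 1,"offset": [20,-22,0],"angular": [0,0,0]},
  {"hand": 1,"offset": [20,-22,0],"angular": [0,0,0]},
  {"hand": 1,"offset": [20,-22,0],"angular": [0,0,0]},
  {"hand": 1,"offset": [20,-22,0],"angular": [0,0,0]},
  {"hand": 1,"offset": [20,-22,0],"angular": [0,0,0]},
  {"hand": 1,"offset": [20,-22,0],"angular": [0,0,0]},
  {"hand": 1,"offset": [20,-22,0],"angular": [0,0,0]},
  {"hand": 1,"offset": [19,-18,0],"angular": [0,0,0]},
  {"hand": 1,"offset": [10,-7,0],"angular": [0,0,0]},
])

```text
time: 2.1
tcp_pos: [473.9, -26.5, 231.2]
ee_rot: [-179.9, -0.1, 20.0]
ft_force: [0.1, -0.1, 0.4]
grip_width: 1.002
```

apply_moves([
  {"hand": 0.8,"offset": [0,0,0],"angular": [0,0,0.05]},
  {"hand": 0.8,"offset": [0,0,10],"angular": [0,0,0.075]},
  {"hand": 0.8,"offset": [0,0,20],"angular": [0,0,0.075]},
  {"hand": 0.8,"offset": [0,0,20],"angular": [0,0,0.075]},
  {"hand": 0.8,"offset": [0,0,20],"angular": [0,0,0.075]},
  {"hand": 0.8,"offset": [0,0,10],"angular": [0,0,0.075]},
  {"hand": 0.8,"offset": [0,0,0],"angular": [0,0,0.075]},
  {"hand": 0.8,"offset": [0,0,0],"angular": [0,0,0]},
])

```text
time: 2.77
tcp_pos: [472.1, -31.3, 150.4]
ee_rot: [179.9, 0.1, -9.1]
ft_force: [-0.7, -0.2, -0.2]
grip_width: 0.796
```

```bash
python3 -c "
from h import *
goto([472.8,-29.6,6],-9)
snap('side','side1');snap('top','top1')"
```

```text
t 2.7667 tcp [472.1 -31.3 150.4] rot [ 1.7993e+02  1.3000e-01 -9.1100e+00] F [-0.67 -0.24 -0.22] q [ -3.  29.   5. 119.  -5.  32. -94.] w 0.796
tool offset [  0.8  -1.9 144.4]
rotvec [ 0.001  0.002 -0.002]
```

View pics/side1.png

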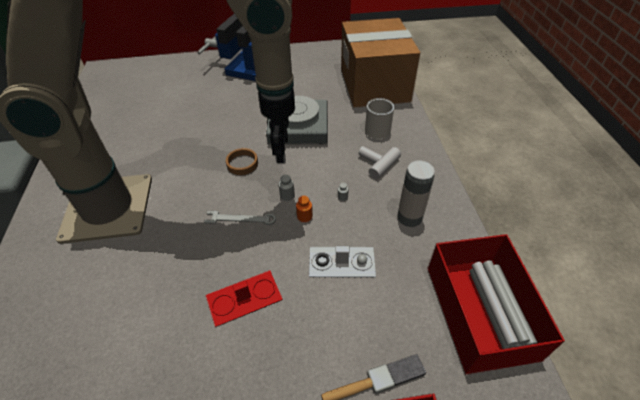

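The hand at (280,150) is above the large weight at (287,187), and the orange decoy at (304,209) is clear. I'll descend.

apply_moves([
  {"hand": 0.8,"offset": [0.8,-1.9,10],"angular": [0,0,0]},
  {"hand": 0.8,"offset": [0,0,18],"angular": [0,0,0]},
  {"hand": 0.8,"offset": [0,0,18],"angular": [0,0,0]},
  {"hand": 0.8,"offset": [0,0,18],"angular": [0,0,0]},
  {"hand": 0.8,"offset": [0,0,14],"angular": [0,0,0]},
  {"hand": 0.8,"offset": [0,0,14],"angular": [0,0,0]},
  {"hand": 0.8,"offset": [0,0,12],"angular": [0,0,0]},
  {"hand": 0.8,"offset": [0,0,12],"angular": [0,0,0]},
  {"hand": 0.8,"offset": [0,0,10],"angular": [0,0,0]},
  {"hand": 0.8,"offset": [0,0,10],"angular": [0,0,0]},
  {"hand": 0.8,"offset": [0,0,6],"angular": [0,0,0]},
  {"hand": 0.8,"offset": [0,0,0],"angular": [0,0,0]},
])

```text
time: 3.87
tcp_pos: [472.8, -28.4, 11.6]
ee_rot: [180.0, 0.5, -9.0]
ft_force: [1.1, -0.5, -0.4]
grip_width: 0.796
```

```bash
python3 -c "
from h import *
goto([472.8,-29.6,8],-9)
for n,b in(('side',(240,130,340,230)),('top',(240,190,340,290))):
  im,d=snap(n,n+'2'); cv2.imwrite('pics/c2%s.png'%n,cv2.resize(im[b[1]:b[3],b[0]:b[2]],None,fx=4,fy=4))
cv2.imwrite('pics/c2.png',np.hstack([cv2.imread('pics/c2side.png'),cv2.imread('pics/c2top.png')]))
"
```

```text
t 3.8667 tcp [472.8 -28.4  11.6] rot [179.96   0.45  -8.99] F [ 1.09 -0.53 -0.39] q [ -5.  45.   7. 123. -23.  14. -76.] w 0.796
tool offset [0.2 1.2 3.6]
rotvec [0.001 0.008 0.   ]
```

View pics/c2.png

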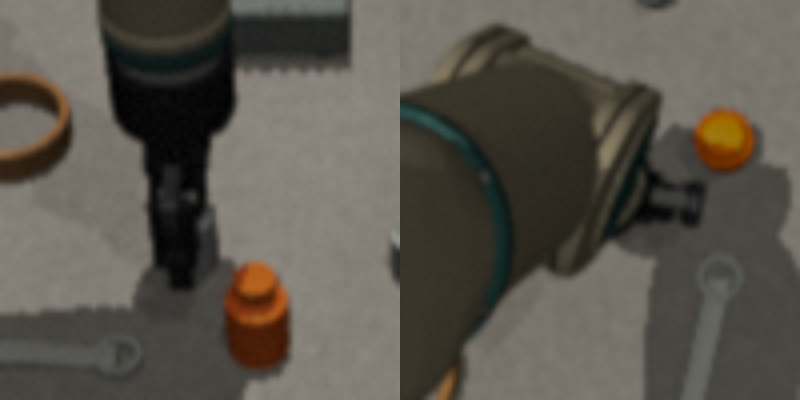

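q6 is near its limit of 13.3, so I won't go lower. I'll grip at this height, with the pads at about z 36 on the 46 mm cylinder.

apply_moves([
  {"hand": 0.5,"offset": [0,0,0],"angular": [0,0,0]},
  {"hand": 0.4,"offset": [0,0,0],"angular": [0,0,0]},
  {"hand": 0.3,"offset": [0,0,0],"angular": [0,0,0]},
  {"hand": 0.2,"offset": [0,0,0],"angular": [0,0,0]},
  {"hand": 0.2,"offset": [0,0,0],"angular": [0,0,0]},
  {"hand": 0.2,"offset": [0,0,0],"angular": [0,0,0]},
], squeeze=50)

```text
time: 4.47
tcp_pos: [473.5, -28.2, 13.4]
ee_rot: [-180.0, 0.3, -9.0]
ft_force: [-0.7, 1.6, 6.4]
grip_width: 0.45
```

apply_moves([
  {"hand": 0.2,"offset": [0,0,-5],"angular": [0,0,0]},
  {"hand": 0.2,"offset": [0,0,-10],"angular": [0,0,0]},
  {"hand": 0.2,"offset": [0,0,-15],"angular": [0,0,0]},
  {"hand": 0.2,"offset": [0,0,-15],"angular": [0,0,0]},
  {"hand": 0.2,"offset": [0,0,-15],"angular": [0,0,0]},
  {"hand": 0.2,"offset": [0,0,-15],"angular": [0,0,0]},
  {"hand": 0.2,"offset": [0,0,-15],"angular": [0,0,0]},
  {"hand": 0.2,"offset": [0,0,-15],"angular": [0,0,0]},
  {"hand": 0.2,"offset": [0,0,-15],"angular": [0,0,0]},
  {"hand": 0.2,"offset": [0,0,-10],"angular": [0,0,0]},
  {"hand": 0.2,"offset": [0,0,-5],"angular": [0,0,0]},
  {"hand": 0.2,"offset": [0,0,0],"angular": [0,0,0]},
])

```text
time: 5.47
tcp_pos: [474.3, -28.7, 148.9]
ee_rot: [180.0, 0.3, -9.0]
ft_force: [0.3, -0.3, -5.3]
grip_width: 0.457
```

```bash
python3 -c "
from h import *
goto([532.5,248.5,150],-9)
im,d=snap('side','side3'); cv2.imwrite('pics/c3.png',cv2.resize(im[60:230,220:380],None,fx=3,fy=3))
"
```

```text
t 5.4667 tcp [474.3 -28.7 148.9] rot [179.99   0.28  -8.97] F [ 0.32 -0.28 -5.27] q [-12.  31.  18. 119. -16.  33. -82.] w 0.457
tool offset [  14.3 -282.9   -1.3]
rotvec [0.    0.005 0.   ]
```

View pics/c3.png

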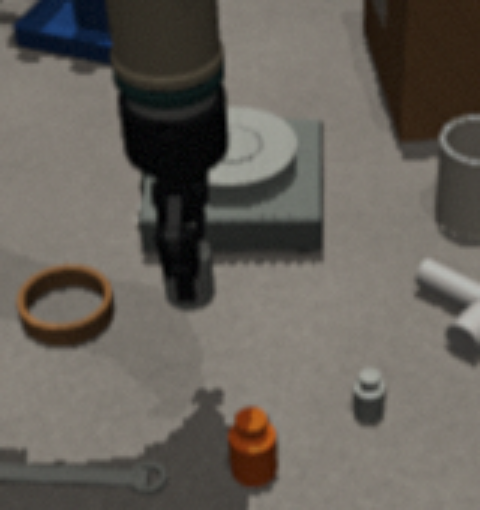

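The weight is lifted (Fz -5.3 N, opening 38.6 mm) and hangs at about (188,290) in the crop. I'll carry it over the pan.

apply_moves([
  {"hand": 0.2,"offset": [0.5,-9,0],"angular": [0,0,0]},
  {"hand": 0.2,"offset": [1,-19,0],"angular": [0,0,0]},
  {"hand": 0.2,"offset": [1.3,-28,0],"angular": [0,0,0]},
  {"hand": 0.2,"offset": [1.5,-30,0],"angular": [0,0,0]},
  {"hand": 0.2,"offset": [1.5,-30,0],"angular": [0,0,0]},
  {"hand": 0.2,"offset": [1.5,-30,0],"angular": [0,0,0]},
  {"hand": 0.2,"offset": [1.5,-30,0],"angular": [0,0,0]},
  {"hand": 0.2,"offset": [1.5,-30,0],"angular": [0,0,0]},
  {"hand": 0.2,"offset": [1.5,-30,0],"angular": [0,0,0]},
  {"hand": 0.2,"offset": [1.2,-26,0],"angular": [0,0,0]},
  {"hand": 0.2,"offset": [0.8,-15,0],"angular": [0,0,0]},
  {"hand": 0.2,"offset": [0.5,-6,0],"angular": [0,0,0]},
])

```text
time: 6.52
tcp_pos: [531.3, 252.5, 146.2]
ee_rot: [-180.0, 0.5, -8.7]
ft_force: [1.0, 0.2, -5.3]
grip_width: 0.457
```

apply_moves([
  {"hand": 0.2,"offset": [0,0,10],"angular": [0,0.005,0]},
  {"hand": 0.2,"offset": [0,0,10],"angular": [0,0,0]},
  {"hand": 0.2,"offset": [0,0,10],"angular": [0,0,0]},
  {"hand": 0.2,"offset": [0,0,5],"angular": [0,0,0]},
  {"hand": 0.2,"offset": [0,0,2],"angular": [0,0,0]},
  {"hand": 0.2,"offset": [0,0,0],"angular": [0,0,0]},
  {"hand": 0.2,"offset": [0,0,0],"angular": [0,0,0]},
])

```text
time: 7.1
tcp_pos: [532.5, 248.2, 110.6]
ee_rot: [180.0, 0.1, -9.0]
ft_force: [0.0, 0.7, -5.3]
grip_width: 0.455
```

```bash
python3 -c "
from h import *
goto([532.5,248.5,95],-9)
im,d=snap('side','side4'); cv2.imwrite('pics/c4.png',cv2.resize(im[60:160,240:360],None,fx=5,fy=5))
C=cloud('side',d); P=C[60:160,240:360].reshape(-1,3); P=P[(P[:,2]>65)&(np.hypot(P[:,0]-532,P[:,1]-249)<30)];print(len(P))
"
```

```text
t 7.1 tcp [532.5 248.2 110.6] rot [ 1.7998e+02  9.0000e-02 -9.0200e+00] F [ 0.02  0.74 -5.27] q [ -39.   41.   19.  104.  -20.   38. -108.] w 0.455
tool offset [ 0.  -0.3 15.6]
rotvec [ 0.     0.002 -0.   ]
389
```

View pics/c4.png

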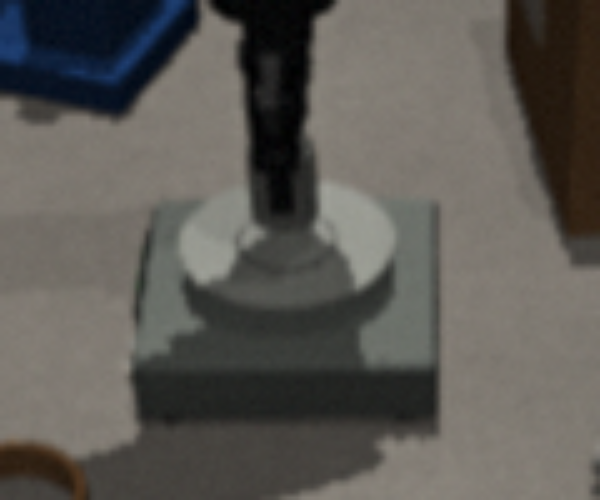

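The weight hangs upright over the engraved ring, with its bottom at (283,228) in the crop and a small gap below it. I'll lower it slowly.

apply_moves([
  {"hand": 0.2,"offset": [0,0,4],"angular": [0,0,0]},
  {"hand": 0.2,"offset": [0,0,4],"angular": [0,0,0]},
  {"hand": 0.2,"offset": [0,0,4],"angular": [0,0,0]},
  {"hand": 0.2,"offset": [0,0,3],"angular": [0,0,0]},
  {"hand": 0.2,"offset": [0,0,2],"angular": [0,0,0]},
  {"hand": 0.2,"offset": [0,0,0],"angular": [0,0,0]},
])

```text
time: 7.65
tcp_pos: [531.8, 248.5, 92.9]
ee_rot: [179.9, 0.1, -9.0]
ft_force: [0.8, 0.2, -4.6]
grip_width: 0.457
```

apply_moves([
  {"hand": 0.2,"offset": [0,0,1],"angular": [0,0,0]},
  {"hand": 0.2,"offset": [0,0,1],"angular": [0,0,0]},
  {"hand": 0.2,"offset": [0,0,1],"angular": [0,0,0]},
  {"hand": 0.2,"offset": [0,0,1],"angular": [0,0,0]},
  {"hand": 0.2,"offset": [0,0,1],"angular": [0,0,0]},
  {"hand": 0.2,"offset": [0,0,0],"angular": [0,0,0]},
])

```text
time: 8.15
tcp_pos: [532.2, 248.7, 88.4]
ee_rot: [180.0, 0.1, -9.0]
ft_force: [-0.1, -0.2, -4.6]
grip_width: 0.454
```

apply_moves([
  {"hand": 0.2,"offset": [0,0,1],"angular": [0,0,0]},
  {"hand": 0.2,"offset": [0,0,1],"angular": [0,0,0]},
  {"hand": 0.2,"offset": [0,0,1],"angular": [0,0,0]},
  {"hand": 0.2,"offset": [0,0,1],"angular": [0,0,0]},
  {"hand": 0.2,"offset": [0,0,0],"angular": [0,0,0]},
  {"hand": 0.2,"offset": [0,0,0],"angular": [0,0,0]},
])

```text
time: 8.65
tcp_pos: [532.3, 248.7, 84.6]
ee_rot: [180.0, 0.1, -9.0]
ft_force: [0.0, -0.1, -1.2]
grip_width: 0.451
```

```bash
python3 -c "
from h import *
goto([532.5,248.5,95],-9)
im,d=snap('side','side5'); cv2.imwrite('pics/c5.png',cv2.resize(im[60:160,240:360],None,fx=5,fy=5))
C=cloud('side',d); C0=cloud('side',np.load('pics/side0.npy')); m=(C0[...,2]>70)&(C0[...,2]<80)&(C0[...,1]<235)&(C0[...,1]>180)&(abs(C0[...,0]-531)<60)
print(m.sum(),np.median(C0[m][:,2]),np.median(C[m][:,2]))
"
```

```text
t 8.65 tcp [532.3 248.7  84.6] rot [ 1.7999e+02  8.0000e-02 -8.9700e+00] F [ 0.02 -0.14 -1.21] q [ -39.   43.   18.  104.  -21.   35. -107.] w 0.451
tool offset [  0.3   0.2 -10.4]
rotvec [0.    0.001 0.001]
358 74.17240523361903 69.40507546738155
```

View pics/c5.png

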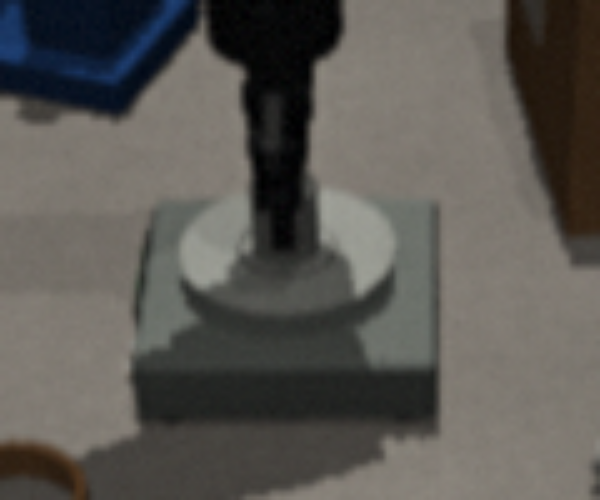

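The pan has sunk 5–6 mm and 1.2 N is still carried by the hand. I'll lower 2 mm more, then release.

apply_moves([
  {"hand": 0.2,"offset": [0,0,1],"angular": [0,0,0]},
  {"hand": 0.2,"offset": [0,0,0.8],"angular": [0,0,0]},
  {"hand": 0.2,"offset": [0,0,0],"angular": [0,0,0]},
  {"hand": 0.2,"offset": [0,0,0],"angular": [0,0,0]},
], squeeze=20)

```text
time: 9.03
tcp_pos: [532.3, 248.7, 82.8]
ee_rot: [180.0, 0.1, -9.0]
ft_force: [-0.3, -0.5, -0.5]
grip_width: 0.451
```

apply_moves([
  {"hand": 0.48,"offset": [0,0,0],"angular": [0,0,0]},
  {"hand": 0.5,"offset": [0,0,0],"angular": [0,0,0]},
  {"hand": 0.53,"offset": [0,0,0],"angular": [0,0,0]},
  {"hand": 0.58,"offset": [0,0,0],"angular": [0,0,0]},
  {"hand": 0.65,"offset": [0,0,0],"angular": [0,0,0]},
  {"hand": 0.75,"offset": [0,0,0],"angular": [0,0,0]},
  {"hand": 0.85,"offset": [0,0,0],"angular": [0,0,0]},
  {"hand": 0.85,"offset": [0,0,0],"angular": [0,0,0]},
  {"hand": 0.85,"offset": [0,0,0],"angular": [0,0,0]},
])

```text
time: 9.78
tcp_pos: [532.2, 248.6, 82.7]
ee_rot: [180.0, 0.1, -9.0]
ft_force: [-0.5, -0.1, 0.2]
grip_width: 0.85
```

```bash
python3 -c "
from h import *
goto([532.5,248.5,200],-9)
im,d=snap('side','side6'); cv2.imwrite('pics/c6.png',cv2.resize(im[60:160,240:360],None,fx=5,fy=5))
C=cloud('side',d); C0=cloud('side',np.load('pics/side0.npy')); m=(C0[...,2]>70)&(C0[...,2]<80)&(C0[...,1]<235)&(C0[...,1]>180)&(abs(C0[...,0]-531)<60)
print(m.sum(),np.median(C0[m][:,2]),np.median(C[m][:,2]))
"
```

```text
t 9.7833 tcp [532.2 248.6  82.7] rot [ 1.7998e+02  9.0000e-02 -8.9700e+00] F [-0.5  -0.1   0.22] q [ -39.   44.   18.  104.  -21.   35. -107.] w 0.85
tool offset [ 2.000e-01  1.000e-01 -1.173e+02]
rotvec [0.    0.002 0.   ]
358 74.17240523361903 66.20626262939027
```

View pics/c6.png

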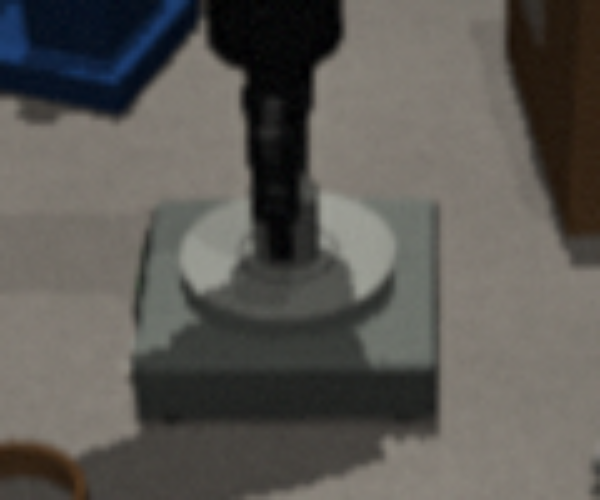

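Released; the pan is 8.0 mm down, as expected. I'll retreat straight up.

apply_moves([
  {"hand": 0.85,"offset": [0,0,-5],"angular": [0,0,0]},
  {"hand": 0.85,"offset": [0,0,-10],"angular": [0,0,0]},
  {"hand": 0.85,"offset": [0,0,-15],"angular": [0,0,0]},
  {"hand": 0.85,"offset": [0,0,-15],"angular": [0,0,0]},
  {"hand": 0.85,"offset": [0,0,-15],"angular": [0,0,0]},
  {"hand": 0.85,"offset": [0,0,-15],"angular": [0,0,0]},
  {"hand": 0.85,"offset": [0,0,-20],"angular": [0,0,0]},
  {"hand": 0.85,"offset": [0,0,-20],"angular": [0,0,0]},
  {"hand": 0.85,"offset": [0,0,-20],"angular": [0,0,0]},
  {"hand": 0.85,"offset": [0,0,-10],"angular": [0,0,0]},
])

```text
time: 10.67
tcp_pos: [533.6, 248.9, 231.1]
ee_rot: [-179.9, -0.1, -9.0]
ft_force: [0.7, 0.2, 0.3]
grip_width: 0.85
```

```bash
python3 -c "
from h import *
goto([581,-257,226],-8.85)"
```

```text
t 10.6667 tcp [533.6 248.9 231.1] rot [-1.7987e+02 -1.2000e-01 -8.9900e+00] F [0.69 0.23 0.35] q [ -42.   33.   23.   98.  -16.   53. -112.] w 0.85
tool offset [125.8 492.3   4.3]
rotvec [-0.002 -0.002 -0.002]
```

apply_moves([
  {"hand": 0.85,"offset": [3,10,0],"angular": [0,0,0]},
  {"hand": 0.85,"offset": [6,22,0],"angular": [0,0,0]},
  {"hand": 0.85,"offset": [6,22,0],"angular": [0,0,0]},
  {"hand": 0.85,"offset": [6,22,0],"angular": [0,0,0]},
  {"hand": 0.85,"offset": [6,22,0],"angular": [0,0,0]},
  {"hand": 0.85,"offset": [6,22,0],"angular": [0,0,0]},
  {"hand": 0.85,"offset": [6,22,0],"angular": [0,0,0]},
  {"hand": 0.85,"offset": [6,22,0],"angular": [0,0,0]},
  {"hand": 0.85,"offset": [6,22,0],"angular": [0,0,0]},
  {"hand": 0.85,"offset": [6,22,0],"angular": [0,0,0]},
  {"hand": 0.85,"offset": [6,22,0],"angular": [0,0,0]},
  {"hand": 0.85,"offset": [6,22,0],"angular": [0,0,0]},
])

```text
time: 11.67
tcp_pos: [560.1, -13.0, 226.7]
ee_rot: [179.9, 0.2, -9.0]
ft_force: [-0.1, 0.4, -0.5]
grip_width: 0.849
```

apply_moves([
  {"hand": 0.7,"offset": [6,24,0],"angular": [0,0,0]},
  {"hand": 0.7,"offset": [6,24,0],"angular": [0,0,0]},
  {"hand": 0.7,"offset": [6,24,0],"angular": [0,0,0]},
  {"hand": 0.7,"offset": [6,24,0],"angular": [0,0,0]},
  {"hand": 0.7,"offset": [6,24,0],"angular": [0,0,0]},
  {"hand": 0.7,"offset": [6,24,0],"angular": [0,0,0]},
  {"hand": 0.7,"offset": [6,24,0],"angular": [0,0,0]},
  {"hand": 0.7,"offset": [6,24,0],"angular": [0,0,0]},
  {"hand": 0.7,"offset": [5,22,0],"angular": [0,0,0]},
  {"hand": 0.7,"offset": [3,18,0],"angular": [0,0,0]},
  {"hand": 0.7,"offset": [0,8,0],"angular": [0,0,0]},
  {"hand": 0.7,"offset": [0,0,0],"angular": [0,0,0]},
])

```text
time: 12.67
tcp_pos: [577.1, -259.8, 226.8]
ee_rot: [179.9, 0.2, -9.2]
ft_force: [0.2, -0.2, -0.6]
grip_width: 0.696
```

Run:
```python
from h import *
goto([581,-257,100],-8.85)
im,d=snap('side','side7'); im2,d2=snap('top','top7')
C=cloud('side',d)
m=(C[...,2]>105)&(C[...,2]<145)&(np.hypot(C[...,0]-531,C[...,1]-248)<40);P=C[m]
v,u=np.nonzero(m);print('knob side',len(P),np.median(P,0),P[:,2].max(),u.mean(),v.mean())
C=cloud('top',d2); m=(C[...,2]>120)&(C[...,2]<145)&(np.hypot(C[...,0]-531,C[...,1]-248)<40);P=C[m]
print('knob top',len(P),P.mean(0),P.min(0),P.max(0))
```

```text
t 12.6667 tcp [ 577.1 -259.8  226.8] rot [179.9    0.21  -9.23] F [ 0.16 -0.21 -0.6 ] q [  8.  37.  22.  90. -16.  56. -64.] w 0.696
tool offset [  3.9  -3.7 126.8]
rotvec [ 0.002  0.004 -0.007]
knob side 149 [530.28781235 239.3672022  115.44200159] 134.9089346752346 296.1409395973154 97.1006711409396
knob top 106 [531.98134045 245.24257336 131.89199077] [518.54031518 232.27525269 125.55181173] [545.29466459 257.80189907 135.76190628]
```

View pics/side7.png

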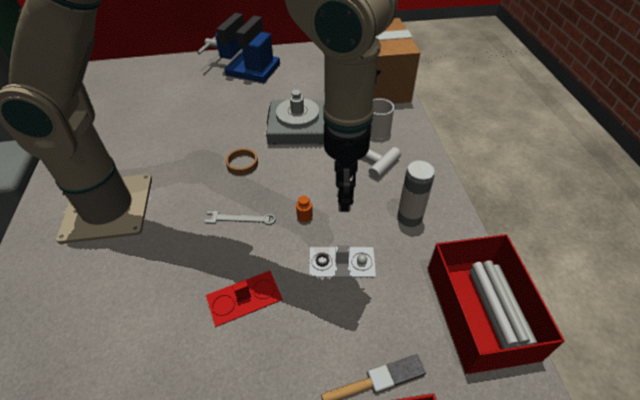

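View pics/top7.png

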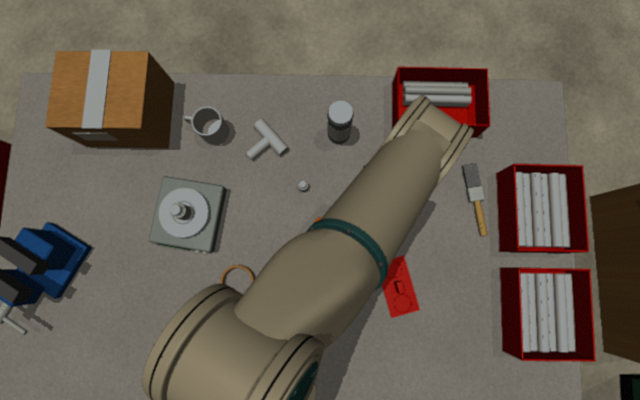

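The weight stands upright on the pan, seen at (183,211) in the top view and (297,103) in the side view. Next I'll check that it's centred inside the ring.

Run:
```python
from h import *
for n in('top','side'):
    C=cloud(n,np.load(f'pics/{n}7.npy'))
    rr=np.hypot(C[...,0]-532,C[...,1]-247)
    for nm,lo,hi,z,rad in(('pan',60,74,68,72),('shoulder+',106,140,114,40),('knob',127,140,134,40)):
        m=(C[...,2]>lo)&(C[...,2]<hi)&(rr<rad)
        cs,_=cv2.findContours(m.astype(np.uint8),cv2.RETR_EXTERNAL,cv2.CHAIN_APPROX_NONE)
        h=max(cs,key=cv2.contourArea)[:,0].astype(float); Q=onplane(n,h,z)[:,:2].astype(np.float32)
        print(n,nm,[np.round(x,1) for x in cv2.minEnclosingCircle(Q)],C[m].mean(0).round(1))
a=cv2.imread('pics/top7.png')[175:250,145:235];b=cv2.imread('pics/side7.png')[80:155,255:345]
cv2.imwrite('pics/c7.png',cv2.resize(np.hstack([a,b]),None,fx=4,fy=4,interpolation=cv2.INTER_CUBIC))
```

```text
top pan [array([532.3, 248.8]), np.float64(64.7)] [531.4 247.8  66.5]
top shoulder+ [array([530.8, 246.2]), np.float64(21.4)] [530.7 242.2 122.7]
top knob [array([532.1, 244.5]), np.float64(14.2)] [532.  245.5 132.1]
side pan [array([531.2, 246.3]), np.float64(66.3)] [530.4 239.4  66. ]
side shoulder+ [array([530.8, 252.5]), np.float64(33.9)] [530.6 240.5 120.3]
side knob [array([530.3, 240.3]), np.float64(15.9)] [531.5 244.7 131.9]
```

View pics/c7.png

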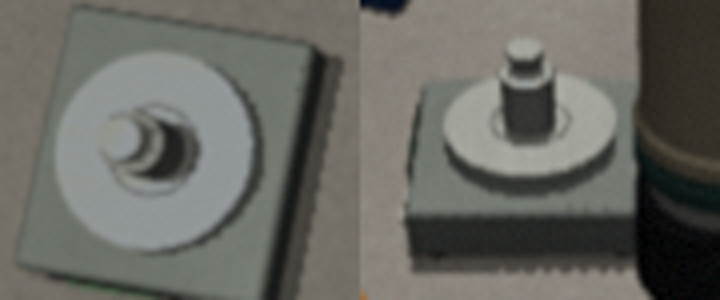

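The weight is inside the ring, about 3 mm off centre at most, upright and free, so I'll leave it. Next is the tray's bar.

apply_moves([
  {"hand": 0.5,"offset": [1.5,-2,8],"angular": [0.002,0.004,-0.007]},
  {"hand": 0.5,"offset": [1.3,-2.3,20],"angular": [0,0,0]},
  {"hand": 0.5,"offset": [0,0,22],"angular": [0,0,0]},
  {"hand": 0.5,"offset": [0,0,22],"angular": [0,0,0]},
  {"hand": 0.5,"offset": [0,0,22],"angular": [0,0,0]},
  {"hand": 0.5,"offset": [0,0,20],"angular": [0,0,0]},
  {"hand": 0.5,"offset": [0,0,18],"angular": [0,0,0]},
  {"hand": 0.5,"offset": [0,0,10],"angular": [0,0,0]},
  {"hand": 0.5,"offset": [0,0,3],"angular": [0,0,0]},
  {"hand": 0.5,"offset": [0,0,0],"angular": [0,0,0]},
])

```text
time: 13.6
tcp_pos: [582.7, -251.6, 81.9]
ee_rot: [-179.9, -0.1, -8.5]
ft_force: [-0.5, -0.1, 0.1]
grip_width: 0.503
```

Run:
```python
from h import *
goto([580.5,-256,14],-8.85)
im,d=snap('side','side8'); cv2.imwrite('pics/c8.png',cv2.resize(im[200:300,280:400],None,fx=5,fy=5))
print(project('side',[[580.5,-256,55]]))
```

```text
t 13.6 tcp [ 582.7 -251.6   81.9] rot [-1.7986e+02 -6.0000e-02 -8.5000e+00] F [-0.53 -0.11  0.12] q [ 11.  46.  18.  97. -20.  40. -60.] w 0.503
tool offset [-1.6  4.8 67.9]
rotvec [-0.002 -0.001  0.006]
[[342.60792003 248.67194148]]
```

View pics/c8.png

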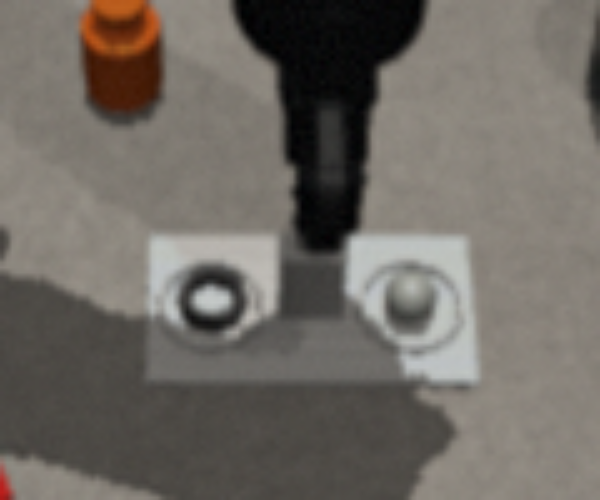

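apply_moves([
  {"hand": 0.5,"offset": [-0.8,2.5,0],"angular": [0,0,0.003]},
  {"hand": 0.5,"offset": [-0.8,2.3,0],"angular": [-0.002,0,0.003]},
  {"hand": 0.5,"offset": [0,0,0],"angular": [0,0,0]},
  {"hand": 0.5,"offset": [0,0,0],"angular": [0,0,0]},
])

```text
time: 13.98
tcp_pos: [580.8, -257.8, 83.4]
ee_rot: [180.0, -0.2, -8.9]
ft_force: [-0.4, 0.1, 0.3]
grip_width: 0.5
```

Run:
```python
from h import *
goto([580.5,-256,14],-8.85)
im,d=snap('side','side9'); cv2.imwrite('pics/c9.png',cv2.resize(im[200:300,280:400],None,fx=5,fy=5))
```

```text
t 13.9833 tcp [ 580.8 -257.8   83.4] rot [179.95  -0.2   -8.95] F [-0.42  0.13  0.34] q [ 11.  46.  18.  97. -20.  40. -60.] w 0.5
tool offset [-0.8 -1.8 69.4]
rotvec [ 0.001 -0.004 -0.002]
```

View pics/c9.png

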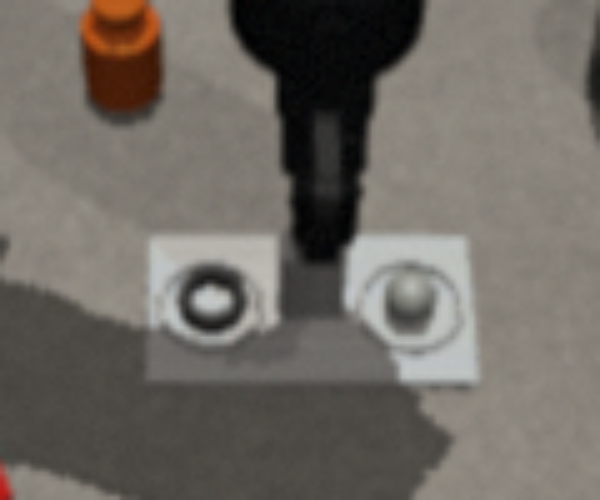

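apply_moves([
  {"hand": 0.5,"offset": [-0.5,-1.5,6],"angular": [0,-0.003,0]},
  {"hand": 0.5,"offset": [0,0,10],"angular": [0,0,0]},
  {"hand": 0.5,"offset": [0,0,12],"angular": [0,0,0]},
  {"hand": 0.5,"offset": [0,0,12],"angular": [0,0,0]},
  {"hand": 0.5,"offset": [0,0,11],"angular": [0,0,0]},
  {"hand": 0.5,"offset": [0,0,8],"angular": [0,0,0]},
  {"hand": 0.5,"offset": [0,0,6],"angular": [0,0,0]},
  {"hand": 0.5,"offset": [0,0,3],"angular": [0,0,0]},
  {"hand": 0.5,"offset": [0,0,0],"angular": [0,0,0]},
  {"hand": 0.5,"offset": [0,0,0],"angular": [0,0,0]},
  {"hand": 0.5,"offset": [0,0,0],"angular": [0,0,0]},
])

```text
time: 14.95
tcp_pos: [580.7, -256.0, 15.2]
ee_rot: [180.0, -0.0, -8.9]
ft_force: [0.3, -0.8, 0.2]
grip_width: 0.502
```

Run:
```python
from h import *
goto([580.5,-256,15],-8.85)
im,d=snap('side','side10'); cv2.imwrite('pics/c10.png',cv2.resize(im[200:300,280:400],None,fx=5,fy=5))
```

```text
t 14.95 tcp [ 580.7 -256.    15.2] rot [ 1.7996e+02 -2.0000e-02 -8.9200e+00] F [ 0.33 -0.83  0.22] q [ 12.  52.  15.  98. -22.  33. -58.] w 0.502
tool offset [-0.2  0.   0.2]
rotvec [ 0.001 -0.    -0.001]
```

View pics/c10.png

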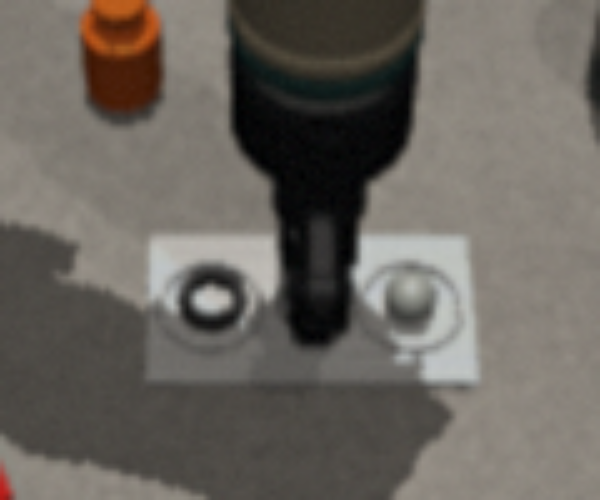

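The fingers straddle the bar at (315,300) between the ring (210,298) and the ball (410,298). I'll close gently, then firmly.

apply_moves([
  {"hand": 0.42,"offset": [0,0,0],"angular": [0,0,0]},
  {"hand": 0.35,"offset": [0,0,0],"angular": [0,0,0]},
  {"hand": 0.3,"offset": [0,0,0],"angular": [0,0,0]},
  {"hand": 0.26,"offset": [0,0,0],"angular": [0,0,0]},
  {"hand": 0.23,"offset": [0,0,0],"angular": [0,0,0]},
  {"hand": 0.2,"offset": [0,0,0],"angular": [0,0,0]},
  {"hand": 0.17,"offset": [0,0,0],"angular": [0,0,0]},
  {"hand": 0.14,"offset": [0,0,0],"angular": [0,0,0]},
  {"hand": 0.1,"offset": [0,0,0],"angular": [0,0,0]},
  {"hand": 0.05,"offset": [0,0,0],"angular": [0,0,0]},
], squeeze=25)

```text
time: 15.83
tcp_pos: [580.4, -255.4, 14.8]
ee_rot: [-180.0, 0.0, -8.9]
ft_force: [0.4, 1.5, 2.4]
grip_width: 0.184
```

apply_moves([
  {"hand": 0.05,"offset": [0,0,0],"angular": [0,0,0]},
  {"hand": 0.05,"offset": [0,0,0],"angular": [0,0,0]},
  {"hand": 0.05,"offset": [0,0,0],"angular": [0,0,0]},
  {"hand": 0.05,"offset": [0,0,0],"angular": [0,0,0]},
], squeeze=70)

```text
time: 16.17
tcp_pos: [580.5, -255.6, 14.8]
ee_rot: [180.0, 0.0, -8.9]
ft_force: [-0.3, 0.8, 3.4]
grip_width: 0.182
```

Run:
```python
from h import *
goto([580.5,-256,15],-8.85)
im,d=snap('side','side11'); cv2.imwrite('pics/c11.png',cv2.resize(im[200:300,280:400],None,fx=5,fy=5))
```

```text
t 16.1667 tcp [ 580.5 -255.6   14.8] rot [ 1.7999e+02  2.0000e-02 -8.9100e+00] F [-0.32  0.83  3.37] q [ 12.  52.  15.  98. -22.  33. -58.] w 0.182
tool offset [ 0.1  0.4 -0.2]
rotvec [ 0.     0.    -0.001]
```

View pics/c11.png

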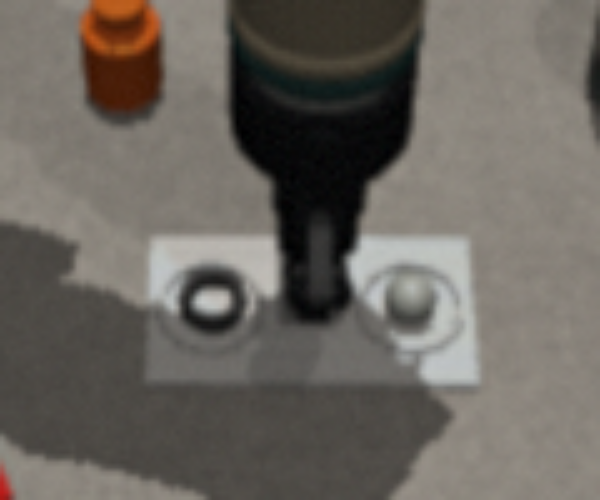

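Gripped at 15.5 mm with the tray undisturbed. I'll lift slowly; speeds up to 0.12 m/s are well below what would let the ball climb the 4 mm rim.

apply_moves([
  {"hand": 0.05,"offset": [0,0,-1],"angular": [0,0,0]},
  {"hand": 0.05,"offset": [0,0,-2],"angular": [0,0,0]},
  {"hand": 0.05,"offset": [0,0,-3],"angular": [0,0,0]},
  {"hand": 0.05,"offset": [0,0,-4],"angular": [0,0,0]},
  {"hand": 0.05,"offset": [0,0,-5],"angular": [0,0,0]},
  {"hand": 0.05,"offset": [0,0,-5],"angular": [0,0,0]},
  {"hand": 0.05,"offset": [0,0,-4],"angular": [0,0,0]},
  {"hand": 0.05,"offset": [0,0,-3],"angular": [0,0,0]},
  {"hand": 0.05,"offset": [0,0,-2],"angular": [0,0,0]},
  {"hand": 0.05,"offset": [0,0,-1],"angular": [0,0,0]},
  {"hand": 0.05,"offset": [0,0,0],"angular": [0,0,0]},
  {"hand": 0.05,"offset": [0,0,0],"angular": [0,0,0]},
])

```text
time: 17.22
tcp_pos: [580.2, -255.7, 44.6]
ee_rot: [180.0, 0.1, -8.9]
ft_force: [0.3, 0.3, -3.6]
grip_width: 0.181
```

Run:
```python
from h import *
goto([580.5,-256,215],-8.85)
im,d=snap('side','side12'); cv2.imwrite('pics/c12.png',cv2.resize(im[190:290,280:400],None,fx=5,fy=5))
C=cloud('side',d); m=(im.min(2)>120); P=C[m]; 
P=C[190:290,280:400][im[190:290,280:400].min(2)>110]; P=P[(np.hypot(P[:,0]-581,P[:,1]+256)<90)&(P[:,2]>25)&(P[:,2]<42)]
A=np.c_[P[:,:2]-[581,-256],np.ones(len(P))]; c,*_=np.linalg.lstsq(A,P[:,2],rcond=None); print(len(P),c, 'deg',np.degrees(c[:2]))
```

```text
t 17.2167 tcp [ 580.2 -255.7   44.6] rot [ 1.7998e+02  5.0000e-02 -8.9200e+00] F [ 0.25  0.26 -3.55] q [ 12.  49.  16.  98. -21.  36. -59.] w 0.181
tool offset [   0.2    0.3 -170.4]
rotvec [ 0.     0.001 -0.001]
792 [-4.92966920e-03 -1.61844182e-04  3.42554151e+01] deg [-0.28244924 -0.00927299]
```

View pics/c12.png

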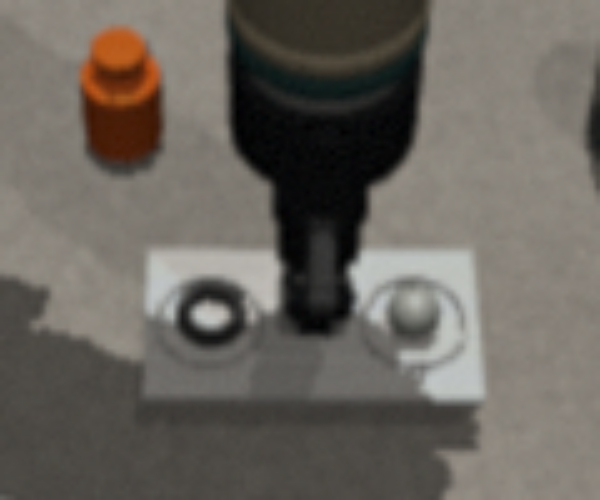

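The tray is lifted and level to within 0.3°, with the ball and ring in place. I'll keep rising.

apply_moves([
  {"hand": 0.05,"offset": [0,0,-2],"angular": [0,0,0]},
  {"hand": 0.05,"offset": [0,0,-4],"angular": [0,0,0]},
  {"hand": 0.05,"offset": [0,0,-6],"angular": [0,0,0]},
  {"hand": 0.05,"offset": [0,0,-8],"angular": [0,0,0]},
  {"hand": 0.05,"offset": [0,0,-8],"angular": [0,0,0]},
  {"hand": 0.05,"offset": [0,0,-8],"angular": [0,0,0]},
  {"hand": 0.05,"offset": [0,0,-8],"angular": [0,0,0]},
  {"hand": 0.05,"offset": [0,0,-8],"angular": [0,0,0]},
  {"hand": 0.05,"offset": [0,0,-8],"angular": [0,0,0]},
  {"hand": 0.05,"offset": [0,0,-8],"angular": [0,0,0]},
  {"hand": 0.05,"offset": [0,0,-8],"angular": [0,0,0]},
  {"hand": 0.05,"offset": [0,0,-8],"angular": [0,0,0]},
])

```text
time: 18.27
tcp_pos: [580.3, -255.7, 129.5]
ee_rot: [180.0, 0.0, -8.9]
ft_force: [0.6, 1.1, -2.9]
grip_width: 0.178
```

apply_moves([
  {"hand": 0.05,"offset": [0,0,-8],"angular": [0,0,0]},
  {"hand": 0.05,"offset": [0,0,-8],"angular": [0,0,0]},
  {"hand": 0.05,"offset": [0,0,-8],"angular": [0,0,0]},
  {"hand": 0.05,"offset": [0,0,-8],"angular": [0,0,0]},
  {"hand": 0.05,"offset": [0,0,-8],"angular": [0,0,0]},
  {"hand": 0.05,"offset": [0,0,-8],"angular": [0,0,0]},
  {"hand": 0.05,"offset": [0,0,-8],"angular": [0,0,0]},
  {"hand": 0.05,"offset": [0,0,-8],"angular": [0,0,0]},
  {"hand": 0.05,"offset": [0,0,-8],"angular": [0,0,0]},
  {"hand": 0.05,"offset": [0,0,-6],"angular": [0,0,0]},
  {"hand": 0.05,"offset": [0,0,-4],"angular": [0,0,0]},
  {"hand": 0.05,"offset": [0,0,-2],"angular": [0,0,0]},
])

```text
time: 19.27
tcp_pos: [580.6, -255.9, 213.4]
ee_rot: [180.0, -0.0, -8.9]
ft_force: [0.0, -0.1, -3.5]
grip_width: 0.177
```

```bash
python3 -c "
from h import *
goto([532.5,247.5,205],-9)"
```

```text
t 19.2667 tcp [ 580.6 -255.9  213.4] rot [ 1.7997e+02 -1.0000e-02 -8.9200e+00] F [ 0.01 -0.06 -3.47] q [  8.  37.  22.  91. -16.  55. -63.] w 0.177
tool offset [-125.6 -489.8    8.2]
rotvec [ 0.001 -0.     0.001]
```

apply_moves([
  {"hand": 0.05,"offset": [-0.5,-2,0],"angular": [0,0,0]},
  {"hand": 0.05,"offset": [-1,-4,0],"angular": [0,0,0]},
  {"hand": 0.05,"offset": [-1.5,-6,0],"angular": [0,0,0]},
  {"hand": 0.05,"offset": [-2,-8,0],"angular": [0,0,0]},
  {"hand": 0.05,"offset": [-2.5,-9.75,0],"angular": [0,0,0]},
  {"hand": 0.05,"offset": [-2.5,-9.75,0],"angular": [0,0,0]},
  {"hand": 0.05,"offset": [-2.5,-9.75,0],"angular": [0,0,0]},
  {"hand": 0.05,"offset": [-2.5,-9.75,0],"angular": [0,0,0]},
  {"hand": 0.05,"offset": [-2.5,-9.75,0],"angular": [0,0,0]},
  {"hand": 0.05,"offset": [-2.5,-9.75,0],"angular": [0,0,0]},
  {"hand": 0.05,"offset": [-2.5,-9.75,0],"angular": [0,0,0]},
  {"hand": 0.05,"offset": [-2.5,-9.75,0],"angular": [0,0,0]},
])

```text
time: 20.27
tcp_pos: [570.8, -154.0, 212.7]
ee_rot: [180.0, 0.0, -8.9]
ft_force: [0.4, -0.0, -2.8]
grip_width: 0.178
```

apply_moves([
  {"hand": 0.05,"offset": [-2.5,-9.75,0],"angular": [0,0,0]},
  {"hand": 0.05,"offset": [-2.5,-9.75,0],"angular": [0,0,0]},
  {"hand": 0.05,"offset": [-2.5,-9.75,0],"angular": [0,0,0]},
  {"hand": 0.05,"offset": [-2.5,-9.75,0],"angular": [0,0,0]},
  {"hand": 0.05,"offset": [-2.5,-9.75,0],"angular": [0,0,0]},
  {"hand": 0.05,"offset": [-2.5,-9.75,0],"angular": [0,0,0]},
  {"hand": 0.05,"offset": [-2.5,-9.75,0],"angular": [0,0,0]},
  {"hand": 0.05,"offset": [-2.5,-9.75,0],"angular": [0,0,0]},
  {"hand": 0.05,"offset": [-2.5,-9.75,0],"angular": [0,0,0]},
  {"hand": 0.05,"offset": [-2.5,-9.75,0],"angular": [0,0,0]},
  {"hand": 0.05,"offset": [-2.5,-9.75,0],"angular": [0,0,0]},
  {"hand": 0.05,"offset": [-2.5,-9.75,0],"angular": [0,0,0]},
])

```text
time: 21.27
tcp_pos: [559.3, -33.8, 212.7]
ee_rot: [180.0, 0.0, -8.9]
ft_force: [-0.6, 0.3, -2.3]
grip_width: 0.179
```

apply_moves([
  {"hand": 0.05,"offset": [-2.5,-9.75,0],"angular": [0,0,0]},
  {"hand": 0.05,"offset": [-2.5,-9.75,0],"angular": [0,0,0]},
  {"hand": 0.05,"offset": [-2.5,-9.75,0],"angular": [0,0,0]},
  {"hand": 0.05,"offset": [-2.5,-9.75,0],"angular": [0,0,0]},
  {"hand": 0.05,"offset": [-2.5,-9.75,0],"angular": [0,0,0]},
  {"hand": 0.05,"offset": [-2.5,-9.75,0],"angular": [0,0,0]},
  {"hand": 0.05,"offset": [-2.5,-9.75,0],"angular": [0,0,0]},
  {"hand": 0.05,"offset": [-2.5,-9.75,0],"angular": [0,0,0]},
  {"hand": 0.05,"offset": [-2.5,-9.75,0],"angular": [0,0,0]},
  {"hand": 0.05,"offset": [-2.5,-9.75,0],"angular": [0,0,0]},
  {"hand": 0.05,"offset": [-2.5,-9.75,0],"angular": [0,0,0]},
  {"hand": 0.05,"offset": [-2.5,-9.75,0],"angular": [0,0,0]},
])

```text
time: 22.27
tcp_pos: [547.8, 86.5, 212.6]
ee_rot: [180.0, 0.0, -8.9]
ft_force: [-0.1, 0.4, -2.4]
grip_width: 0.177
```

```bash
python3 -c "
from h import *
goto([532.5,247.5,205],-9)
snap('side','side13')"
```

```text
t 22.2667 tcp [547.8  86.5 212.6] rot [ 1.7998e+02  4.0000e-02 -8.9100e+00] F [-0.08  0.42 -2.4 ] q [-27.  31.  23. 104. -16.  48. -95.] w 0.177
tool offset [ -40.  -156.7    7.6]
rotvec [0.    0.001 0.001]
```

View pics/side13.png

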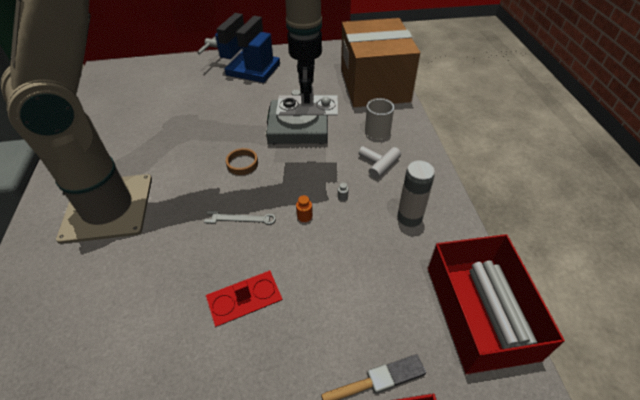

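```bash
python3 -c "
from h import *
im=cv2.imread('pics/side13.png'); cv2.imwrite('pics/c13.png',cv2.resize(im[60:150,250:370],None,fx=6,fy=6,interpolation=cv2.INTER_CUBIC))"
```

```text
(no output)
```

View pics/c13.png

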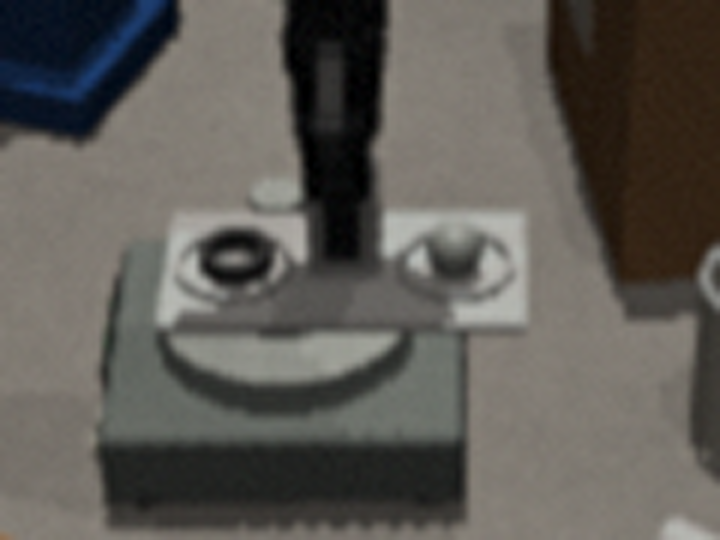

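The ring (237,258) and ball (455,250) are both in their pockets, and the weight's knob shows behind at (278,193). The tray is still high enough to clear it, so I'll continue.

apply_moves([
  {"hand": 0.05,"offset": [-0.5,-2,0],"angular": [0,0,0]},
  {"hand": 0.05,"offset": [-1,-4,0],"angular": [0,0,0]},
  {"hand": 0.05,"offset": [-1.5,-6,0],"angular": [0,0,0]},
  {"hand": 0.05,"offset": [-2,-8,0],"angular": [0,0,0]},
  {"hand": 0.05,"offset": [-2.5,-9.75,0],"angular": [0,0,0]},
  {"hand": 0.05,"offset": [-2.5,-9.75,0],"angular": [0,0,0]},
  {"hand": 0.05,"offset": [-2.5,-9.75,0],"angular": [0,0,0]},
  {"hand": 0.05,"offset": [-2.5,-9.75,0],"angular": [0,0,0]},
  {"hand": 0.05,"offset": [-2.5,-9.75,0],"angular": [0,0,0]},
  {"hand": 0.05,"offset": [-2.5,-9.75,0],"angular": [0,0,0]},
  {"hand": 0.05,"offset": [-2.5,-9.75,0],"angular": [0,0,0]},
  {"hand": 0.05,"offset": [-2.5,-9.75,0],"angular": [0,0,0]},
])

```text
time: 23.32
tcp_pos: [538.2, 187.3, 212.6]
ee_rot: [180.0, 0.0, -8.9]
ft_force: [0.1, -0.1, -3.2]
grip_width: 0.181
```

apply_moves([
  {"hand": 0.05,"offset": [-2.2,-8,0],"angular": [0,0,0]},
  {"hand": 0.05,"offset": [-2,-8,0],"angular": [0,0,0]},
  {"hand": 0.05,"offset": [-2,-8,0],"angular": [0,0,0]},
  {"hand": 0.05,"offset": [-1.7,-7,0],"angular": [0,0,0]},
  {"hand": 0.05,"offset": [-1.7,-7,0],"angular": [0,0,0]},
  {"hand": 0.05,"offset": [-1.5,-6,0],"angular": [0,0,0]},
  {"hand": 0.05,"offset": [-1.2,-5,0],"angular": [0,0,0]},
  {"hand": 0.05,"offset": [-1,-4,0],"angular": [0,0,0]},
  {"hand": 0.05,"offset": [-0.7,-3,0],"angular": [0,0,0]},
  {"hand": 0.05,"offset": [-0.3,-2,0],"angular": [0,0,0]},
  {"hand": 0.05,"offset": [0,0,0],"angular": [0,0,0]},
  {"hand": 0.05,"offset": [0,0,0],"angular": [0,0,0]},
])

```text
time: 24.32
tcp_pos: [533.3, 245.4, 212.6]
ee_rot: [180.0, 0.0, -8.9]
ft_force: [0.2, 0.5, -2.4]
grip_width: 0.179
```

```bash
python3 -c "
from h import *
goto([532.5,247.5,184],-9)"
```

```text
t 24.3167 tcp [533.3 245.4 212.6] rot [ 1.7996e+02  4.0000e-02 -8.9300e+00] F [ 0.17  0.51 -2.37] q [ -42.   34.   24.   99.  -17.   51. -111.] w 0.179
tool offset [-1.1 -2.  28.6]
rotvec [0.001 0.001 0.001]
```

apply_moves([
  {"hand": 0.05,"offset": [-0.3,-0.5,1],"angular": [0,0,0]},
  {"hand": 0.05,"offset": [-0.3,-0.5,2],"angular": [0,0,0]},
  {"hand": 0.05,"offset": [-0.3,-0.5,3],"angular": [0,0,0]},
  {"hand": 0.05,"offset": [-0.2,-0.5,4],"angular": [0,0,0]},
  {"hand": 0.05,"offset": [0,0,4],"angular": [0,0,0]},
  {"hand": 0.05,"offset": [0,0,4],"angular": [0,0,0]},
  {"hand": 0.05,"offset": [0,0,4],"angular": [0,0,0]},
  {"hand": 0.05,"offset": [0,0,3],"angular": [0,0,0]},
  {"hand": 0.05,"offset": [0,0,2],"angular": [0,0,0]},
  {"hand": 0.05,"offset": [0,0,1],"angular": [0,0,0]},
  {"hand": 0.05,"offset": [0,0,0],"angular": [0,0,0]},
  {"hand": 0.05,"offset": [0,0,0],"angular": [0,0,0]},
])

```text
time: 25.32
tcp_pos: [532.5, 247.8, 184.6]
ee_rot: [180.0, 0.0, -8.9]
ft_force: [0.1, 0.4, -3.3]
grip_width: 0.178
```

apply_moves([
  {"hand": 0.05,"offset": [0,0,0],"angular": [0,0,0]},
  {"hand": 0.05,"offset": [0,0,0],"angular": [0,0,0]},
  {"hand": 0.05,"offset": [0,0,0],"angular": [0,0,0]},
  {"hand": 0.05,"offset": [0,0,0],"angular": [0,0,0]},
  {"hand": 0.05,"offset": [0,0,0],"angular": [0,0,0]},
  {"hand": 0.05,"offset": [0,0,0],"angular": [0,0,0]},
  {"hand": 0.05,"offset": [0,0,0],"angular": [0,0,0]},
  {"hand": 0.05,"offset": [0,0,0],"angular": [0,0,0]},
  {"hand": 0.05,"offset": [0,0,0],"angular": [0,0,0]},
  {"hand": 0.05,"offset": [0,0,0],"angular": [0,0,0]},
  {"hand": 0.05,"offset": [0,0,0],"angular": [0,0,0]},
  {"hand": 0.05,"offset": [0,0,0],"angular": [0,0,0]},
])

```text
time: 26.32
tcp_pos: [532.5, 247.8, 184.6]
ee_rot: [180.0, 0.0, -8.9]
ft_force: [-0.7, 0.7, -2.7]
grip_width: 0.178
```

Run:
```python
from h import *
goto([532.5,247.5,184],-9)
im,d=snap('side','side14'); im2,d2=snap('top','top14')
a=cv2.resize(im[40:160,230:370],None,fx=5,fy=5,interpolation=cv2.INTER_CUBIC);cv2.imwrite('pics/c14.png',a)
C=cloud('side',d); m=(C[...,2]>160)&(C[...,2]<182)&(np.hypot(C[...,0]-532,C[...,1]-248)<95)&(im.min(2)>80)
P=C[m]; A=np.c_[P[:,:2]-[532,247],np.ones(len(P))]; c,*_=np.linalg.lstsq(A,P[:,2],rcond=None)
print(len(P),c,'tilt deg',np.degrees(c[:2])); print(cv2.minAreaRect(P[:,:2].astype(np.float32)))
C0=cloud('side',np.load('pics/side0.npy'))
for k,x,y in(('sw',617,-57),('orange',508,-108),('red',475,-300)):
    print(k,[Q[(Q[...,2]>30)&(Q[...,2]<80)&(np.hypot(Q[...,0]-x,Q[...,1]-y)<30)].mean(0).round(1) for Q in(C0,C)])
m0=(C0[...,2]>70)&(C0[...,2]<80)&(C0[...,1]<215)&(C0[...,1]>180)&(abs(C0[...,0]-531)<60)
print('pan',np.median(C0[m0][:,2]),np.median(C[m0][:,2]))
```

```text
t 26.3167 tcp [532.5 247.8 184.6] rot [ 1.7998e+02  4.0000e-02 -8.9200e+00] F [-0.66  0.67 -2.69] q [ -42.   36.   23.  101.  -18.   47. -110.] w 0.178
tool offset [0.1 0.3 0.6]
rotvec [0.    0.001 0.001]
589 [-2.42386600e-03  1.71017426e-02  1.72622047e+02] tilt deg [-0.13887729  0.97985768]
((531.8499755859375, 246.14561462402344), (84.29298400878906, 150.36134338378906), 81.89100646972656)
sw [array([616.6, -57.8,  38.9]), array([616.3, -58. ,  39. ])]
orange [array([ 509.5, -113. ,   51.6]), array([ 509.6, -113.2,   51.5])]
red [array([nan, nan, nan]), array([nan, nan, nan])]
pan 73.97211611845137 65.97704558832947<stdin>:10: RuntimeWarning: Mean of empty slice.
  ret = um.true_divide(
```

View pics/c14.png

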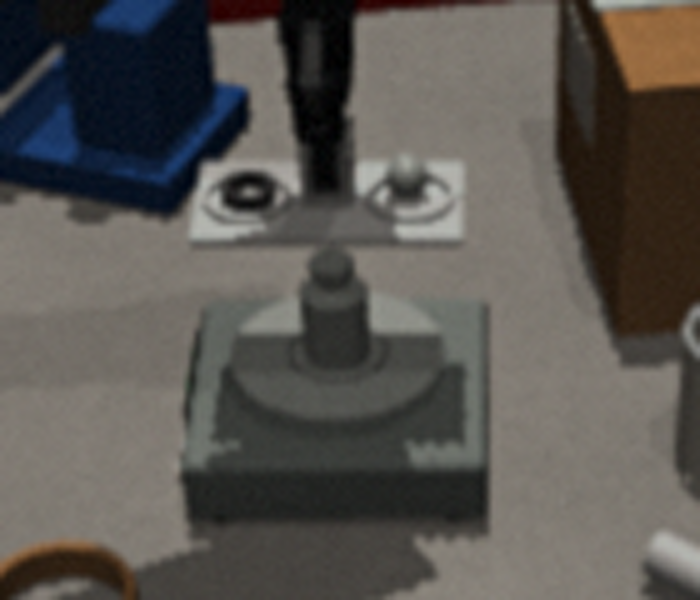

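View pics/top14.png

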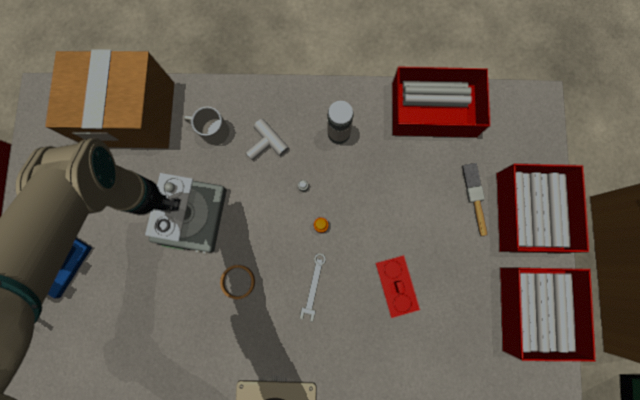

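The tray is held level over the pan at (325,200) in the crop, with ring and ball in their pockets. The weight stands upright in the ring below, the pan is 8 mm down, and the other things haven't moved. I'll hand it in.

```bash
python3 -c "
from station import r
print(r.sign_off())"
```

```text
the job is handed in; nothing more can be done
None
```

The large check weight is standing upright in the pan's engraved ring, released, and the tray is held still over the middle of the pan. I handed the job in at about 26 s while still gripping the tray.

**What the last checks showed**
- **Scale:** the pan reads 8.0 mm down, as expected for the large weight alone. The weight sits about 3 mm from the ring's centre.
- **Tray:** the gripper is centred over the pan within about 1 mm, and the tray's underside is about 35 mm above the weight's knob. The ring and ball are both in their pockets.
- **Other things:** the small weight and the orange decoy are within 0.3 mm of where they started. The rest of the bench looks undisturbed in the last pictures.

**What disagreed or could not be confirmed**
- **Levelness:** the gripper reads level to 0.1°, but the depth fit of the tray gave a 1.0° tilt about x. That fit also takes in the ball and pocket rims, so I took it as noise.
- **Wrist force:** it varied between 2.3 and 3.5 N while carrying the roughly 3 N tray. The pictures showed nothing had been lost.
- **Red tray:** the position check on the red tray found no points, so I judged it only by eye.

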